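Uncover the terminal box and press its reset button

ROBOT

A 7-joint arm with a two-finger parallel gripper is mounted at the origin on a cart in front of the work surface, level with it; the furniture and walls round the work are solid. World frame = base frame: x ahead of the robot, y to its left, z up, the work surface at z = 0. Lengths are in m, angles in rad, forces in N, time in s.
With the tool pointing down it reaches from about 0.35 to 0.9 m from the base axis. Payload 8.1 kg.
Tool frame: the origin (TCP) lies between the finger pads; the fingertips stand ahead of it and the grasp point (between the pads) is the TCP (arm.nose_length is the z of the fingertips in the tool frame, in m); z points along the fingers, y is the line along which they close (so a half turn about z gives the same grasp; the last joint's range is limited). The gripper opens to 92 mm and grips with 3 to 60 N. Pads are 19 mm wide; open, the fingers measure 130 mm over their backs; the gripper's body (75 mm by 190 mm) begins 47 mm behind the grasp point.
Start: joints at [1.18, 0.434, 0.025, 1.573, -0.012, 1.134, -0.075], TCP at [0.177, -0.599, 0.246] pointing down, gripper open.
Joint ranges: [-2.62, 2.62], [-0.44, 2.09], [-1.27, 1.32], [0.08, 2.57], [-1.32, 4.46], [0.12, 2], [-2.74, 2.74]. Speed limits (rad/s): [2.22, 2.22, 3.01, 3.01, 3.14, 3.14, 3.14].

INTERFACE

Orientations are given as a rotation vector (axis times angle).
In Python, from cell import sensors, optics, arm gives the robot as it stands.
- The arm moves only by the tool arm_command, never from a script. Its argument "deltas" is one flat list of numbers, 7 for each row, row after row: the turn, a rotation vector about the world's x, y, z as a fraction of full scale, then the shift along the world's x, y, z as a fraction of full scale, then the finger opening in mm, from 0 to 91.8. In form: [wx, wy, wz, dx, dy, dz, fingers, wx, wy, wz, dx, dy, dz, fingers, ...]. A call has 1 to 20 rows; each row is the pose to reach, as a shift and turn from the pose commanded when the call began; what a row does not reach only later rows make up. Full scale, the value 1, is 1 m for a shift and 90 degrees for a turn. A row lasts 1/10 s, in which the tool goes at most 50 mm and 8.59 degrees, less where a joint would pass 70% of its speed; a pose out of reach is approached as far as the arm can. A call with a number of a shift or a turn outside -1 to 1 is refused whole. A call with a gripper value outside its range is refused whole. The fingers move at their own pace and stop on an object; "force" is the grip in N (left out, the last holds). Time passes only in rows, so rows that repeat a pose let the fingers close. It gives the time, the measured TCP pose, the force, the opening and the grip force at its end, in the units of the state.
- sensors.observe(): the state, without advancing time (a new reading comes with each control period).
- optics.get_image(name): name is "side" or "top" or "wrist"; returns the picture (384x512x3 uint8, blue, green, red); there is no depth.
- optics.calibration(name): a dict with "camera_matrix" (3x3 intrinsics, pixels), "D" ([k1, k2, p1, p2, k3] as OpenCV has them; the pictures are not rectified), "rvec" (rotation vector, rad) and "tvec" (3), from world to camera coordinates, as OpenCV has them. Camera axes: x right, y down, z forward; pixel columns grow to the right and rows downward; lengths in m; the calibration is good to about 2 mm. A picture is of the moment at which its call begins: read the wrist's pose just before it. calibration takes no time and is no camera call; for the wrist camera it gives the pose at the moment of the call.
- arm.sign_off(): hands the job in; it is judged then, once.
The state is a dict: "clock": time; "joints": joint angles; "dq": joint speeds; "joint_efforts": joint torques, N m; "position": TCP position; "ee_rot": TCP orientation; "force": force on the tool from outside, world axes, zero at the start; "ft_torque": the same for the moment, N m; "width": opening from 0.0 (shut) to 1.0 (fully open); "gripper_force": force on a finger pad.
Only numpy, scipy, OpenCV 4.12 (cv2) and the standard library are available. Lean on these libraries where they do the work, as an engineer would, in place of code of your own. Each camera call takes 0.05 s, during which the arm holds its last target. There are 200 camera calls.

TASK

The supply's reset button is hidden under the white sliding cover of the grey terminal box. Press the orange snap tab in so that the cover is released and pops forward, push the cover by its rib, without lifting it, off its seat until it lies flat in the box's black-floored catch tray, then press the uncovered red reset button right down and let it go. Leave the controller, the tape roll and the solder spool that stand near the box undisturbed.

Things in the scene. Friction and masses are not known exactly. Their poses are not given: they have to be found in the camera images.
- terminal_box: Grey terminal box, 250 x 104 x 50 mm, immovable. Origin on the worktop under the seat's middle; the cover slides off to +x; z up. In mm: x -82 to -47 front deck (top z 40) with the tab and, at y +-17 to 29, black ejector housings to z 48; x -47 to 50 the seat over a well 68 wide (y), strips in it to z 27; lips and guides to z 50 at |y| over 36; x 50 to 168 the catch tray.
- cover: White cover plate, 90 (x) x 80 (y) x 4 mm, 0.12 kg, loose. Origin at its underside's centre, axes as the box's; seated at box x 0, y 0, z 40 mm. Its push rib, 44 mm wide, stands at its x -12 to -6 to 26 mm above the underside. Slides only to box +x, once the tab is pressed: an ejector then shoves it 16 mm or more by itself. Sliding takes about 1 N; it lies in the tray 95 to 115 mm from its start.
- tray_floor (a point): Centre of the catch tray's black floor, 33 mm above the worktop (7 mm below the seat), at box x 105 mm. The tray is 110 mm long (box x 50 to 160) and 92 mm wide inside; its sides and end stop are 48 mm high above the worktop.
- rib_face (a point): Middle of the flat rear face of the cover's rib, the face to push on (towards box +x); 14 mm above the cover's underside, 10 mm above its upper side.
- tab_top (a point): Centre of the top of the orange snap tab's pad, 22 (x) x 26 (y) mm, 58 mm above the worktop when up; it moves with the tab. Pressed straight down.
- snap_tab (a joint): Travel of the snap tab in m: 0 up, 0.009 fully pressed. It frees the cover at about 0.005; spring 2 N at 0 to 6 N at 0.009, with friction up to 9 N. It springs up again when let go, behind the cover that has moved on.
- reset_button (a joint): Travel of the red reset button in m: 0 up, 0.005 fully pressed. Counts as pressed from 0.0035. Spring 1.3 N to 5 N; springs back.
- reset_top (a point): Centre of the top of the red button, a 28 mm disc, 37 mm above the worktop (3 mm under the seated cover, 13 mm below the lips beside it), at box x 12, y 0; moves with the button.
- controller: Black panel controller, 87 x 48 x 48 mm, loose bystander beside the box on its -y side. Origin at the centre of its underside.
- black_tape: Roll of black tape lying flat, 62 mm across, 19 mm high, loose bystander beside the box on its -y side. Origin at the centre of its underside.
- spool: Solder spool with blue flanges, standing, 58 mm across, 36 mm high, loose bystander farther left, near the front edge of the worktop. Origin at the centre of its underside.

How it is judged:
On the way, in this order (a step that is already met when the one before it is completed fails the run):
1. the snap tab is pressed in, which frees the cover (value of joint snap_tab above 0.005 m), for 0.05 s.
2. the cover has been pushed off its seat and lies flat in the catch tray (x of cover in the frame of terminal_box between 0.092 and 0.125 m and y of cover in the frame of terminal_box between -0.012 and 0.012 m and z of cover in the frame of terminal_box below 0.036 m and angle between cover's own z axis and vertical below 0.04 rad), for 0.2 s.
3. the reset button is pressed down (value of joint reset_button above 0.0035 m), for 0.1 s.
At the end, for the whole second after the job is handed in: The cover lies flat (tilt under 0.04 rad) and still on the tray floor, underside below 36 mm above the worktop, its origin 92 to 125 mm from the box's origin along box x and within 12 mm of its middle line; tab and button have sprung back up (within 2 and 1 mm); the bystanders are at rest (all of step 2 and value of joint snap_tab below 0.002 m and value of joint reset_button below 0.001 m and linear speed of each of cover, controller, black_tape, spool below 0.01 m/s); the robot touches nothing.
It fails at once if the cover is lifted more than 10 mm above its seat (z of cover in the frame of terminal_box above 0.05 m).
It fails at once if the cover is tipped up by more than 0.35 rad (angle between cover's own z axis and vertical above 0.35 rad).
It fails at once if a bystander is moved by more than 15 mm (distance of any of controller, black_tape, spool from where it was at the start of the episode above 0.015 m).
It also fails if it takes over 42 s, if anything falls off the work surface, if the arm or the gripper's body presses on something with over 40 N, if the wrist force passes 120 N, or if a joint passes its speed limit or range.

## Working session

There is one attempt and no reset: what is moved stays moved. The work goes in short steps, Python scripts to look and compute and a tool call to move; the robot and the scene stay as the last step left them, time stands still between calls to the robot, and variables do not carry over. Pictures are saved under pics/ and viewed, at most 10 in all, crops included, and the job is handed in when it is done.

Besides the shell and the picture viewer there is one more tool, called after "Emit:" in YAML: its name, and indented under it one key for each argument. arm_command: Moves the arm, as the interface text tells. Its arguments: {"type":"object","properties":{"deltas":{"type":"array","items":{"type":"number"}},"force":{"type":"number"}},"required":["deltas"]}

```bash
mkdir -p pics; ls; cat > h.py <<'E'
import numpy as np, cv2
from cell import sensors, optics, arm
def cal(n):
    c=optics.calibration(n); return [np.array(c[k],float) for k in("camera_matrix","D","rvec","tvec")]
def ray(c,px):
    K,D,r,t=c; R=cv2.Rodrigues(r)[0]
    u=cv2.undistortPoints(np.array(px,float).reshape(-1,1,2),K,D).reshape(-1,2)
    d=np.c_[u,np.ones(len(u))]@R; return -R.T@t.ravel(), d
def onz(c,px,z):
    o,d=ray(c,px); return o+d*((z-o[2])/d[:,2])[:,None]
def proj(c,P):
    K,D,r,t=c; return cv2.projectPoints(np.array(P,float).reshape(-1,3),r,t,K,D)[0].reshape(-1,2)
E
python3 - <<'E'
from h import *
s=sensors.observe(); print(s, arm.nose_length)
a=[optics.get_image(n) for n in("top","side")]
for n,i in zip(("top","side"),a): cv2.imwrite(f"pics/{n}0.png",i)
for n in("top","side"):
    c=cal(n); print(n,ray(c,[[256,192]]))
E
```

```text
pics
{'clock': 0.0, 'joints': array([ 1.18037817,  0.43517584,  0.02499174,  1.57409197, -0.01160443,
        1.13400442, -0.07509995]), 'dq': array([ 1.37244810e-05, -6.67753788e-04, -3.93357855e-04, -7.60041388e-04,
        1.25892280e-03,  4.17082240e-04, -2.61450544e-04]), 'joint_efforts': array([-4.71962594e-04, -6.67852235e+01,  9.84998681e-01, -3.14464045e+01,
       -6.06068177e-02,  4.26412420e-02,  1.91752433e-04]), 'position': array([ 0.17721523, -0.59884819,  0.24497644]), 'ee_rot': array([-3.10766158e+00, -4.50193229e-01,  5.65410354e-04]), 'force': array([-0.03902294,  0.27860674,  1.29956033]), 'ft_torque': array([-0.03320372,  0.03270262, -0.0138657 ]), 'gripper_force': 0.0, 'width': 1.000997067236859} 0.019
top (array([ 0.38819588, -0.20899797,  1.16879288]), array([[ 1.10502079e-01,  2.38140357e-06, -9.93886544e-01]]))
side (array([0.14774993, 0.5865171 , 0.47319626]), array([[ 0.40151944, -0.80079023, -0.44449212]]))
```

View pics/top0.png

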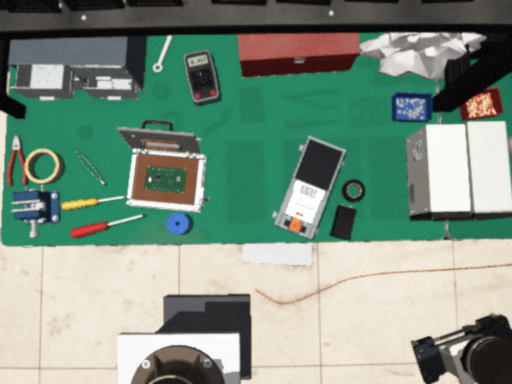

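View pics/side0.png

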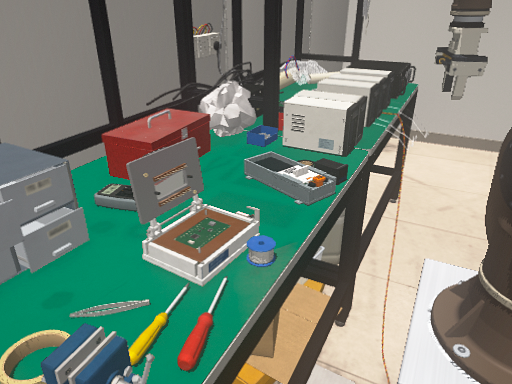

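The top view shows the box with its tray end at about (322,158) and the orange tab at (296,226). The white cover is at about (307,200), the tape at (353,190), the controller at (344,222) and the spool at (178,223). Next I'll measure these.

```bash
python3 - <<'E'
from h import *
i=cv2.imread("pics/top0.png"); c=cal("top")
hsv=cv2.cvtColor(i,cv2.COLOR_BGR2HSV)
roi=np.zeros(i.shape[:2],np.uint8); roi[130:243,268:350]=255
def comp(m):
    n,l,s,ce=cv2.connectedComponentsWithStats(m&roi); k=1+np.argmax(s[1:,4]); return (l==k).astype(np.uint8)*255,ce[k],s[k]
mo,co,so=comp(cv2.inRange(hsv,(3,150,120),(18,255,255)))
print("tab",co,so,onz(c,[co],.058))
nongreen=cv2.bitwise_not(cv2.inRange(hsv,(60,90,30),(95,255,255)))
mb,cb,sb=comp(nongreen); print("box",cb,sb)
P=onz(c,cv2.findContours(mb,0,1)[0][0].reshape(-1,2),.045)[:,:2]
r=cv2.minAreaRect((P*1000).astype(np.float32)); print(r, cv2.boxPoints(r))
mk=cv2.erode(mb,np.ones((5,5)))
mt,ct,st=comp(cv2.inRange(hsv,(0,0,0),(180,255,50))&mk); print("tray",ct,st,onz(c,[ct],.033))
r=cv2.minAreaRect((onz(c,cv2.findContours(mt,0,1)[0][0].reshape(-1,2),.033)[:,:2]*1000).astype(np.float32));print(r)
mw,cw,sw=comp(cv2.inRange(hsv,(0,0,190),(180,40,255))); print("white",cw,sw,onz(c,[cw],.044))
r=cv2.minAreaRect((onz(c,cv2.findContours(mw,0,1)[0][0].reshape(-1,2),.044)[:,:2]*1000).astype(np.float32));print(r)
cs=cal("side"); print(onz(c,[[344,222],[353,190],[178,223]],.03))
E
```

```text
tab [295.22115385 225.19230769] [289 219  12  13 104] [[ 0.42577338 -0.30675809  0.058     ]]
box [309.55733333 187.31393939] [ 272  135   74  104 4125]
((526.330810546875, -345.64666748046875), (124.49185943603516, 253.40802001953125), 67.52527618408203) [[ 385.45508 -354.72903]
 [ 619.61633 -451.6008 ]
 [ 667.20654 -336.5643 ]
 [ 433.0453  -239.69254]]
tray [318.32220497 164.45419255] [ 297  141   44   48 1288] [[ 0.58466672 -0.37375404  0.033     ]]
((585.29443359375, -373.7447204589844), (86.71436309814453, 105.24114227294922), 67.05276489257812)
white [304.11827957 201.41577061] [ 285  180   40   45 1116] [[ 0.48692065 -0.33245277  0.044     ]]
((482.8984069824219, -330.9605712890625), (83.8000717163086, 101.26408386230469), 67.83409118652344)
[[ 0.43284958 -0.43621462  0.03      ]
 [ 0.5160738  -0.46303751  0.03      ]
 [ 0.43708657 -0.00543499  0.03      ]]
```

Emit:
arm_command:
  deltas: [0, 0, -0.1, 0.05, 0.06, 0, 0, 0, 0, -0.2, 0.1, 0.117, 0, 0, 0, 0, -0.3, 0.15, 0.175, 0, 0, 0, 0, -0.38, 0.2, 0.234, 0, 0, 0, 0, -0.436, 0.235, 0.275, -0.02, 0, 0, 0, -0.436, 0.249, 0.292, -0.03, 0, 0, 0, -0.436, 0.249, 0.292, -0.03, 0, 0, 0, -0.436, 0.249, 0.292, -0.03, 0, 0, 0, -0.436, 0.249, 0.292, -0.03, 0, 0, 0, -0.436, 0.249, 0.292, -0.03, 0, 0, 0, -0.436, 0.249, 0.292, -0.03, 0]
  force: 20

```text
clock: 1.2
position: [0.4255, -0.3083, 0.2157]
ee_rot: [3.079, -0.622, -0.001]
force: [0.4, -1.2, 0.4]
width: 0.093
gripper_force: 0.0
```

```bash
python3 - <<'E'
from h import *
s=sensors.observe(); c=cal("wrist"); i=optics.get_image("wrist"); cv2.imwrite("pics/w1.png",i)
np.savez("w1.npz",*c); print(s['position'],s['ee_rot'],s['width'],s['force'])
print(ray(c,[[256,192]]))
a=np.radians(-22.7);R=np.array([[np.cos(a),-np.sin(a)],[np.sin(a),np.cos(a)]])
for p,z in(((-65,0),58),((-12,0),66),((-12,22),66),((-12,-22),66),((105,0),33)):
    q=np.r_[R@np.array(p)/1e3+[.487,-.3327],z/1e3]; print(p,q,proj(c,q))
E
```

```text
[ 0.42552322 -0.3083458   0.21567233] [ 3.07883612e+00 -6.21872082e-01 -9.23681242e-04] 0.09326777775670377 [ 0.35039357 -1.17658225  0.39574821]
(array([ 0.4965293 , -0.33912601,  0.35601919]), array([[-0.26925321,  0.10489815, -0.95737035]]))
(-65, 0) [ 0.42703502 -0.30761611  0.058     ] [[251.7306503  179.53510621]]
(-12, 0) [ 0.47592954 -0.32806913  0.066     ] [[251.44774657 128.76897681]]
(-12, 22) [ 0.48441948 -0.30777329  0.066     ] [[228.83818539 128.85333766]]
(-12, -22) [ 0.46743961 -0.34836497  0.066     ] [[274.06446615 128.73516363]]
(105, 0) [ 0.5838665  -0.37322013  0.033     ] [[251.20627374   7.07577428]]
```

View pics/w1.png

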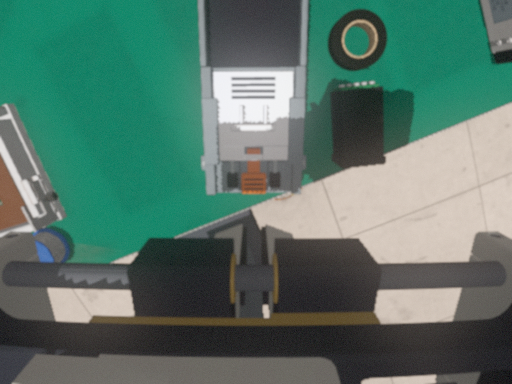

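The wrist view shows the box aligned with the image. The tab pad is at (254,182), the rib top at about (254,127), the controller at (357,125) and the tape at (358,40).

```bash
python3 - <<'E'
from h import *
i=cv2.imread("pics/w1.png"); z=np.load("w1.npz"); c=[z[k] for k in z.files]
hsv=cv2.cvtColor(i,cv2.COLOR_BGR2HSV)
m=cv2.inRange(hsv,(3,130,90),(18,255,255)); m[:165]=0; m[200:]=0; m[:,:235]=0; m[:,275:]=0
x,y,w,h=cv2.boundingRect(m); print("tab box",x,y,w,h)
ed=onz(c,[[x,y+h/2],[x+w,y+h/2],[x+w/2,y],[x+w/2,y+h]],.058); print(ed, np.linalg.norm(ed[0]-ed[1]))
# white cover edges by row
w=cv2.inRange(hsv,(0,0,185),(180,40,255))
P=[]
for r in(75,85,95,105):
    xs=np.where(w[r,200:310])[0]+200; P.append(onz(c,[[xs.min(),r],[xs.max()+1,r]],.044)[:,:2]); print(r,xs.min(),xs.max(),np.linalg.norm(np.diff(P[-1],axis=0))*1e3,P[-1].mean(0))
cv2.imwrite("pics/w1c.png",cv2.resize(i[60:200,185:325],None,fx=4,fy=4,interpolation=cv2.INTER_CUBIC))
E
```

```text
tab box 242 165 23 29
[[ 0.43102869 -0.29823376  0.058     ]
 [ 0.4216747  -0.32044627  0.058     ]
 [ 0.44059148 -0.31533988  0.058     ]
 [ 0.4116962  -0.30316492  0.058     ]] 0.024101721968851183
75 213 293 81.21234383636103 [ 0.52277025 -0.34995305]
85 213 293 81.8371973824036 [ 0.51391381 -0.34622184]
95 214 292 80.44349034486291 [ 0.50492959 -0.34243676]
105 218 289 73.8977441857594 [ 0.49560553 -0.33906639]
```

View pics/w1c.png

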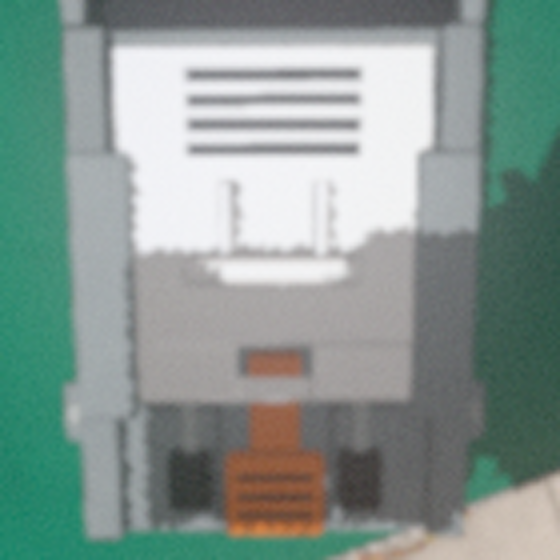

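Emit:
arm_command:
  deltas: [0, 0, 0, 0, 0, -0.045, 0, 0, 0, 0, 0, 0, -0.09, 0, 0, 0, 0, 0, 0, -0.12, 0, 0, 0, 0, 0, 0, -0.13, 0, 0, 0, 0, 0, 0, -0.135, 0, 0, 0, 0, 0, 0, -0.14, 0, 0, 0, 0, 0, 0, -0.144, 0, 0, 0, 0, 0, 0, -0.147, 0, 0, 0, 0, 0, 0, -0.147, 0, 0, 0, 0, 0, 0, -0.147, 0]

```text
clock: 2.25
position: [0.4268, -0.3082, 0.0695]
ee_rot: [3.079, -0.62, 0.002]
force: [-1.9, -3.6, 4.2]
width: 0.005
gripper_force: 2.4
```

```bash
python3 - <<'E'
from h import *
i=optics.get_image("top"); print(sensors.observe()['position'],sensors.observe()['force'])
s=optics.get_image("side")
a=cv2.resize(i[125:245,260:360],(500,600)); b=cv2.resize(s[140:212,235:355],(800,480))
b=cv2.resize(s[140:215,240:350],(300,600)) if 0 else cv2.resize(s[140:212,240:300+48],(300,200))
a=np.vstack([cv2.resize(a,(300,360)),b]); cv2.imwrite("pics/t2.png",a); cv2.imwrite("pics/top2.png",i)
E
```

```text
[ 0.42681268 -0.30819706  0.06944199] [-0.28006258 -3.52179101  5.43067766]
```

View pics/t2.png

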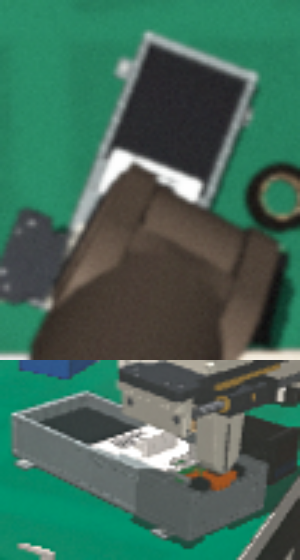

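The side crop shows a dark gap behind the white cover at about (205,460), so the cover seems to have moved forward. The fingertips are on the orange tab. I'll measure the tray's visible length to confirm.

```bash
python3 - <<'E'
from h import *
c=cal("top")
for f in("top0","top2"):
    i=cv2.imread(f"pics/{f}.png"); hsv=cv2.cvtColor(i,cv2.COLOR_BGR2HSV)
    w=cv2.inRange(hsv,(0,0,150),(180,50,255)); 
    # first white px of cover along box mid line, sampled from tray toward the seat
    for y in(-.02,0.,.02):
        a=np.radians(-22.8); xs=np.arange(.13,.0,-.0005)
        P=np.c_[.487+xs*np.cos(a)-y*np.sin(a),-.3335+xs*np.sin(a)+y*np.cos(a),0*xs+.044]
        q=np.round(proj(c,P)).astype(int); k=np.where(w[q[:,1],q[:,0]])[0]; print(f,y,xs[k[0]] if len(k) else None)
E
```

```text
top0 -0.02 0.04649999999999993
top0 0.0 0.04699999999999993
top0 0.02 0.04749999999999993
top2 -0.02 0.06049999999999994
top2 0.0 0.06099999999999994
top2 0.02 0.061499999999999944
```

The cover popped forward about 14–16 mm, so its rib's rear face is now near box x 3 mm. Next I lift, move in behind the rib and lower.

Emit:
arm_command:
  deltas: [0, 0, 0, 0, 0, 0.012, 0, 0, 0, 0, 0, 0, 0.03, 0, 0, 0, 0, 0.018, -0.0075, 0.03, 0, 0, 0, 0, 0.0378, -0.0159, 0.03, 0, 0, 0, 0, 0.0378, -0.0159, 0.018, 0, 0, 0, 0, 0.0378, -0.0159, 0.003, 0, 0, 0, 0, 0.0378, -0.0159, 0.003, 0]

```text
clock: 3.05
position: [0.4625, -0.3214, 0.0699]
ee_rot: [-3.078, 0.618, 0.007]
force: [-0.7, 0.1, 0.2]
width: 0.007
gripper_force: 0.0
```

```bash
python3 - <<'E'
from h import *
s=sensors.observe(); i=optics.get_image("side"); print(s['position'],s['force'])
cv2.imwrite("pics/s3.png",cv2.resize(i[135:215,235:355],(780,520),interpolation=cv2.INTER_CUBIC))
E
```

```text
[ 0.46249749 -0.32142963  0.06989315] [-0.66618368  0.13726955  0.20667456]
```

View pics/s3.png

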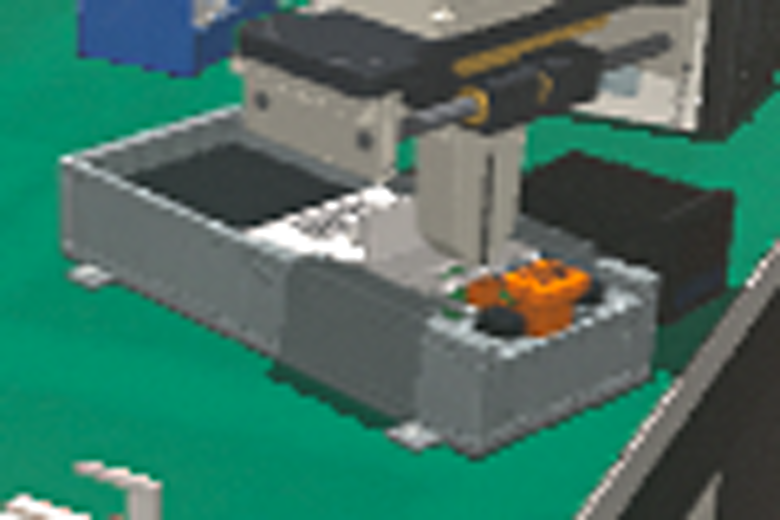

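The side view shows the closed fingers standing behind the white rib and above the cover, with the tab up again. Now the push.

Emit:
arm_command:
  deltas: [0, 0, 0, 0.0065, -0.0041, 0.002, 0, 0, 0, 0, 0.0139, -0.0072, 0.002, 0, 0, 0, 0, 0.0213, -0.0103, 0.002, 0, 0, 0, 0, 0.0286, -0.0134, 0.002, 0, 0, 0, 0, 0.036, -0.0165, 0.002, 0, 0, 0, 0, 0.0434, -0.0196, 0.002, 0, 0, 0, 0, 0.0507, -0.0227, 0.002, 0, 0, 0, 0, 0.058, -0.0258, 0.002, 0, 0, 0, 0, 0.0654, -0.0289, 0.002, 0, 0, 0, 0, 0.0728, -0.032, 0.002, 0, 0, 0, 0, 0.0801, -0.0351, 0.001, 0, 0, 0, 0, 0.0875, -0.0382, 0, 0, 0, 0, 0, 0.095, -0.0414, -0.001, 0, 0, 0, 0, 0.1022, -0.0445, -0.001, 0, 0, 0, 0, 0.1022, -0.0445, -0.001, 0, 0, 0, 0, 0.1022, -0.0445, -0.001, 0]

```text
clock: 4.7
position: [0.5665, -0.3678, 0.0707]
ee_rot: [3.08, -0.62, 0.0]
force: [0.1, -0.3, -0.5]
width: 0.005
gripper_force: 0.0
```

```bash
python3 - <<'E'
from h import *
s=sensors.observe(); i=optics.get_image("side"); print(s['position'],s['force'])
cv2.imwrite("pics/s4.png",cv2.resize(i[135:215,235:355],(780,520),interpolation=cv2.INTER_CUBIC))
E
```

```text
[ 0.5664916  -0.36776312  0.0706544 ] [ 0.11132733 -0.30102934 -0.50527785]
```

View pics/s4.png

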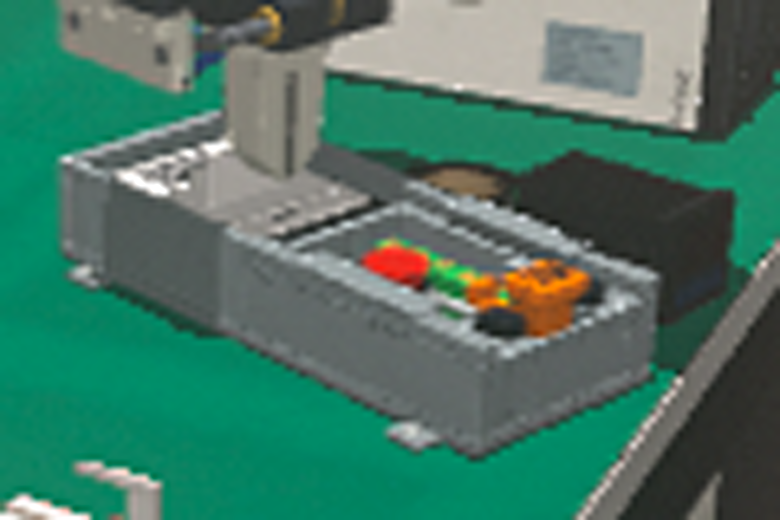

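The side view shows the cover flat in the tray with its rear edge past the seat, and the red button uncovered at (395,265). I'll back off, lift, go over the button and look.

Emit:
arm_command:
  deltas: [0, 0, 0, -0.008, 0.0033, 0, 0, 0, 0, 0, -0.015, 0.006, 0.01, 0, 0, 0, 0, -0.02, 0.009, 0.05, 0, 0, 0, 0, -0.045, 0.019, 0.08, 0, 0, 0, 0, -0.0688, 0.0295, 0.08, 0, 0, 0, 0, -0.0688, 0.0295, 0.08, 0, 0, 0, 0, -0.0688, 0.0295, 0.08, 0]

```text
clock: 5.45
position: [0.4969, -0.3381, 0.1518]
ee_rot: [3.079, -0.62, 0.001]
force: [-0.6, -1.6, -0.3]
width: 0.004
gripper_force: 0.0
```

```bash
python3 - <<'E'
from h import *
s=sensors.observe(); c=cal("wrist"); i=optics.get_image("wrist"); cv2.imwrite("pics/w5.png",i)
print(s['position'],s['force'])
hsv=cv2.cvtColor(i,cv2.COLOR_BGR2HSV)
m=cv2.inRange(hsv,(0,150,80),(5,255,255))|cv2.inRange(hsv,(174,150,80),(180,255,255))
n,l,st,ce=cv2.connectedComponentsWithStats(m)
for k in range(1,n):
    if st[k,4]>30: print(st[k],ce[k],onz(c,[ce[k]],.037))
w=cv2.inRange(hsv,(0,0,110),(180,45,255))
E
```

```text
[ 0.49691767 -0.33814156  0.15177441] [-0.5856645  -1.62372131 -0.2958739 ]
[239 180  30  27 605] [253.16363636 193.09917355] [[ 0.49641966 -0.33816183  0.037     ]]
```

View pics/w5.png

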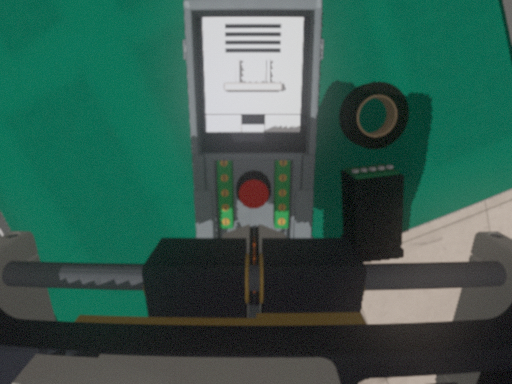

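The wrist view shows the cover flat in the tray (rows 17–133) with a dark gap behind it. The red button is at (253,193), which matches the TCP to within 1 mm. Pressing.

Emit:
arm_command:
  deltas: [0, 0, 0, 0, 0, -0.045, 0, 0, 0, 0, 0, 0, -0.08, 0, 0, 0, 0, 0, 0, -0.09, 0, 0, 0, 0, 0, 0, -0.095, 0, 0, 0, 0, 0, 0, -0.099, 0, 0, 0, 0, 0, 0, -0.101, 0, 0, 0, 0, 0, 0, -0.101, 0, 0, 0, 0, 0, 0, -0.101, 0, 0, 0, 0, 0, 0, -0.101, 0]

```text
clock: 6.4
position: [0.4982, -0.3385, 0.0513]
ee_rot: [3.079, -0.62, 0.003]
force: [-3.0, 2.1, 7.7]
width: 0.006
gripper_force: 3.4
```

Emit:
arm_command:
  deltas: [0, 0, 0, 0, 0, -0.001, 0, 0, 0, 0, 0, 0, -0.001, 0, 0, 0, 0, 0, 0, -0.001, 0]

```text
clock: 6.7
position: [0.4983, -0.3386, 0.0511]
ee_rot: [3.079, -0.62, 0.003]
force: [-4.6, 3.0, 14.7]
width: 0.002
gripper_force: 7.4
```

The force jumped while the height barely changed, so the button is at its stop. Now I lift clear.

Emit:
arm_command:
  deltas: [0, 0, 0, 0, 0, 0.01, 0, 0, 0, 0, 0, 0, 0.05, 0, 0, 0, 0, 0, 0, 0.1, 0, 0, 0, 0, -0.03, 0.01, 0.15, 0, 0, 0, 0, -0.06, 0.02, 0.18, 0, 0, 0, 0, -0.06, 0.02, 0.18, 0, 0, 0, 0, -0.06, 0.02, 0.18, 0, 0, 0, 0, -0.06, 0.02, 0.18, 0]

```text
clock: 7.5
position: [0.4382, -0.3182, 0.2286]
ee_rot: [3.08, -0.619, 0.001]
force: [-0.0, -0.2, 0.8]
width: 0.002
gripper_force: 0.0
```

```bash
python3 - <<'E'
from h import *
s=sensors.observe(); c=cal("wrist"); i=optics.get_image("wrist"); t=optics.get_image("side")
print(s['position'],s['force'])
hsv=cv2.cvtColor(i,cv2.COLOR_BGR2HSV)
w=cv2.morphologyEx(cv2.inRange(hsv,(0,0,175),(180,40,255)),cv2.MORPH_CLOSE,np.ones((13,13))); w[:,:180]=0;w[:,330:]=0;w[200:]=0
cs=max(cv2.findContours(w,0,1)[0],key=cv2.contourArea).reshape(-1,2)
r=cv2.minAreaRect((onz(c,cs,.037)[:,:2]*1000).astype(np.float32)); print(r)
d=np.array(r[0])/1e3-[.487,-.3332]; print("box x,y",d@[.922,-.387],d@[.387,.922])
cv2.imwrite("pics/f.png",np.hstack([cv2.resize(i[0:240,150:450],(400,320)),cv2.resize(t[135:215,235:335],(400,320))]))
E
```

```text
[ 0.43815423 -0.31817865  0.22858186] [-0.02424325 -0.18993855  0.80389677]
((559.759521484375, -361.522705078125), (107.91715240478516, 104.84423828125), 67.45732116699219)
box x,y 0.07804516567382816 0.002044400732421879
```

View pics/f.png

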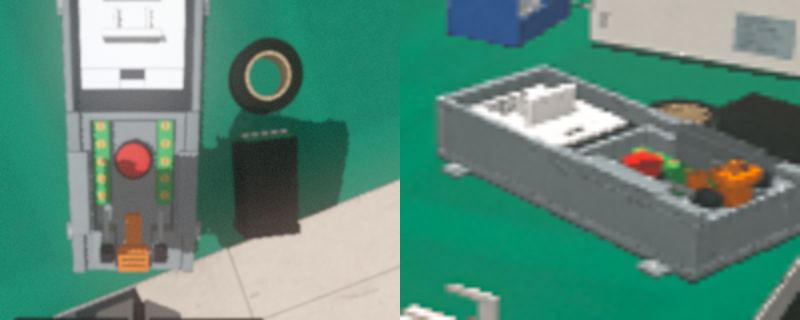

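The cover lies flat, the button and tab are up, and the bystanders haven't moved. The mask rectangle isn't usable because the cover runs off the top of the frame. I'll check the cover's rear edge at pixel (249,67.5) instead.

```bash
python3 - <<'E'
from h import *
c=cal("wrist"); p=onz(c,[[249,67.5]],.037)[0,:2]; q=onz(c,[[253,83]],.040)[0,:2]
for v in(p,q):
    d=v-[.487,-.3332]; print(d@[.922,-.387],d@[.387,.922])
E
```

```text
0.06354025096563667 -0.00048745777022007436
0.04767283967745183 -0.0047258829067397656
```

The rear edge is at box x 63.5 mm, so the cover's origin is at about 108 mm and centred. The seat edge checks out at about 48–50 mm. Handing in.

```bash
python3 -c "
from cell import arm
print(arm.sign_off())"
```

```text
the job is handed in; nothing more can be done
None
```

The job is handed in: tab pressed, cover flat in the catch tray at about box x 108 mm, reset button pressed to its stop and released, and the controller and tape undisturbed in the last picture; I didn't re-check the spool, but the arm never went near it, and the sign-off returned no verdict.

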